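# Cock and trip the spring tube tapper

### The job

Give the standing sample tube a rap with the spring tapper on the bench. Pull the sprung arm round by its upright post until the catch inside the housing takes it, gently and without forcing it on against the end buffer, and let go so that it stays cocked by itself; then press the trigger pad down, not hard, so that the arm snaps back against the tube. Leave the tube standing in its socket and the things round about where they are.

Things in the scene. Friction and masses are not known exactly. Their poses are not given: they have to be found in the camera images.
- tapper: tube tapper fixed to the worktop, turned up to 0.3 rad: plate 136 x 300 x 10 mm, round grey housing 112 mm across, top at 44 mm. Origin on the arm's upright axis at worktop level; x along the plate's short side, y its long side. At rest the arm points to +y; the trigger is on the -y side. Tube socket: 48 mm grey block centred at x +29, y +85 mm, top at 44 mm. Heights are above the worktop
- pivot (a point): point on the arm's upright turning axis, 50 mm above the worktop
- tap_arm (a joint): angle (rad) of the sprung steel arm, 16 mm wide, top at 60 mm: 0 at rest on the tube, + as it is cocked (anticlockwise from above; the post first moves to the tapper's -x). Spring at the post: 6 N at 0, rising evenly to 10 N at 1 rad; past a small bump of 1 to 2 N a hidden catch drops, somewhere from 0.64 to 1.08 rad, set differently each time. Let go sooner, it snaps back and can be cocked again
- post (a point): centre of the upright round bare-metal post on the arm, 150 mm from the turning axis: 16 mm in diameter, from 60 to 105 mm above the worktop; this point is 82.5 mm above the worktop. The tube's centre is 72 mm from it at rest
- end_buffer: rubber end buffer hidden in the housing (origin on the turning axis, 20 mm above the worktop). The arm meets it about 0.06 rad (9 mm at the post) beyond where the catch holds it; it then adds about 2 N per mm of travel at the post to the spring's load. More than about 10 N added at the post (37 N on the buffer itself, 18 to 20 N in all at the post) damages it
- trigger (a joint): angle of the trigger rocker, rad: about 0 at rest, growing as its pad goes down, hard stop at 0.36. It also jogs to about 0.25 and falls back to 0 when the catch rides over the tooth. With the arm cocked it lets go at about 0.05 to 0.2 rad, with about 3 to 6 N on the pad; it springs back by itself when left
- trigger_pad (a point): middle of the top face of the black trigger pad, 26 x 30 mm, 126 mm from the turning axis on the side away from the tube, 47 mm above the worktop at rest. It goes down by up to 17 mm, to a hard stop; more than 20 N on it bends the trigger
- tube: capped 50 ml tube, 28 mm in diameter (cap 32 mm), 114 mm tall, standing loose in the socket; origin at the middle of its foot, 10 mm above the worktop. The arm's rubber nose strikes its side 55 mm above the worktop.
- beaker: small clear beaker, 59 x 65 x 72 mm, standing behind the tapper; origin under its centre; leave it
- timer: small white bench timer, 53 x 62 x 34 mm, near the front edge of the worktop; origin under its centre; leave it
- tips: pipette tip box with clear lid, 89 x 118 x 71 mm, right of the tapper; origin under its centre; leave it
- marker: white marker pen with a cap, 12 x 135 x 14 mm, lying left of and nearer than the tapper; origin under its centre; leave it
Not all that is in view belongs to the job. Leave any pink look-alike of the tube alone.

How it is judged:
On the way, in this order (a step that is already met when the one before it is completed fails the run):
1. the arm is cocked: it stays beyond 0.5 rad by itself, with the robot off it (value of joint tap_arm above 0.5 rad and velocity of joint tap_arm between -0.1 and 0.1 rad/s and contact force between each of the arm, the fingers and tap_arm below 0.2 N), for 0.4 s.
2. the trigger is pressed and the arm snaps back by itself (velocity of joint tap_arm below -1.5 rad/s and value of joint trigger above 0.05 rad and contact force between each of the arm, the fingers and tap_arm below 0.2 N).
3. the arm has come to rest against the tube (value of joint tap_arm below 0.06 rad), for 0.2 s.
At the end, for the whole second after the job is handed in: the arm is back at rest against the tube (below 0.06 rad), the trigger is up again (below 0.05 rad), the tube stands at rest in its socket, within 0.15 rad of upright and its foot within 8 mm of the plate (value of joint tap_arm below 0.06 rad and value of joint trigger below 0.05 rad and linear speed of tube below 0.02 m/s and angle between tube's own z axis and vertical below 0.15 rad and z of tube in the frame of tapper between 0.002 and 0.018 m); the robot touches nothing.
It fails at once if the end buffer is overloaded (more than 37 N on it) (contact force between end_buffer and anything else above 37 N).
It fails at once if the trigger is pressed with more than 20 N (contact force between the fingers and trigger above 20 N).
It fails at once if the tube is pulled or knocked out of its socket (angle between tube's own z axis and vertical above 0.35 rad or z of tube in the frame of tapper above 0.04 m).
It fails at once if the beaker, timer, tip box or marker is moved more than 15 mm (distance of any of beaker, timer, tips, marker from where it was at the start of the episode above 0.015 m).
It also fails if it takes over 70 s, if anything falls off the work surface, if the arm or the gripper's body presses on something with over 40 N, if the wrist force passes 120 N, or if a joint passes its speed limit or range.

### The arm

A 6-joint arm with a two-finger parallel gripper is mounted at the origin on a cart in front of the work surface, level with it; the furniture and walls round the work are solid. World frame = base frame: x ahead of the robot, y to its left, z up, the work surface at z = 0. Lengths are in m, angles in rad, forces in N, time in s.
With the tool pointing down it reaches from about 0.35 to 0.85 m from the base axis. Payload 8.1 kg.
Tool frame: the origin (TCP) lies at the very end of the fingers, on their centre line; the grasp point (between the pads) lies robot.grip_point_offset behind it (robot.grip_point_offset is the distance from the TCP to the grasp point, in m); z points along the fingers, y is the line along which they close (so a half turn about z gives the same grasp; the last joint's range is limited). The gripper opens to 93 mm and grips with 3 to 60 N. Pads are 15 mm wide; open, the fingers measure 128 mm over their backs; the gripper's body (75 mm by 188 mm) begins 65 mm behind the grasp point.
Start: joints at [1.122, 0.13, 1.488, -0, 1.523, -0.085], TCP at [0.213, 0.561, 0.219] pointing down, gripper open.
Joint ranges: [-2.96, 2.96], [-0.89, 2.26], [0.02, 2.5], [-1.34, 4.48], [0, 2.73], [-2.66, 2.66]. Speed limits (rad/s): [2.39, 2.39, 2.79, 3.14, 3.14, 3.14].

### API

Orientations are given as a rotation vector (axis times angle).
In Python, from plant import robot, eyes gives the robot as it stands. The module is installed in compiled form; this text tells all that it offers.
- The arm moves only by the tool apply_moves, never from a script. Its argument "steps" is one flat list of numbers, 7 for each row, row after row: the shift along the tool's x, y, z in units of 30 mm (1.0 is 30 mm), then the turn, a rotation vector about the tool's x, y, z in units of 6 degrees (1.0 is 6 degrees), then the opening in per cent of the stroke, from 0 (shut) to 100 (fully open). In form: [dx, dy, dz, ax, ay, az, fingers, dx, dy, dz, ax, ay, az, fingers, ...]. A call has 1 to 12 rows; each row shifts and turns the commanded pose from where the row before left it, along the tool's axes as they then stand; what a row does not reach is not made up. A row lasts 1/12 s, in which the tool goes at most 41.7 mm and 7.16 degrees, less where a joint would pass 70% of its speed; a pose out of reach is approached as far as the arm can. A call is refused whole if a number of a shift passes 1 or a number of a turn 1, either way. A call with a gripper value outside its range is refused whole. The fingers move at their own pace and stop on an object; "grip_force" is the grip in N (left out, the last holds). Time passes only in rows, so rows that do not move let the fingers close. It gives the time, the measured TCP pose, the force, the opening and the grip force at its end, in the units of the state.
- robot.read_state(): the state, without advancing time (a new reading comes with each control period).
- eyes.read_camera(name): name is "side" or "top"; returns the picture (384x512x3 uint8, red, green, blue); there is no depth.
- eyes.calibration(name): a dict with "K" (3x3 intrinsics, pixels), "R" (3x3) and "t" (3): a world point X has camera coordinates R X + t. Camera axes: x right, y down, z forward; pixel columns grow to the right and rows downward; lengths in m; the calibration is good to about 2 mm. A picture is of the moment at which its call begins. calibration takes no time and is no camera call.
- robot.close_job(): hands the job in; it is judged then, once.
Trained networks look in the newest picture that a camera, given by its name, has taken for a name from the list of things; names that differ only in an ending like _2 or _b are one class to them, and where a whole thing is asked for, a point or a joint stands for the part that bears it (a point fixed in the world has none). Each returns a list of dicts, best first, with "conf" (0 to 1); they miss things now and then, are a little off and sometimes report something else, mostly with a low value. They report only what shows in the picture. A call takes as long as a camera call. They do not tell look-alikes from the thing itself.
- eyes.search_frame(camera, thing): "rect" ([left, top, width, height] in pixels, round what is visible of it).
- eyes.place_of(camera, thing): "xy" ([column, row] in pixels: a listed point, or the origin of a listed thing).
The state is a dict: "t": time; "q": joint angles; "dq": joint speeds; "joint_torque": joint torques, N m; "tool_pos": TCP position; "orientation": TCP orientation; "force": force on the tool from outside, world axes, zero at the start; "wrist_torque": the same for the moment, N m; "opening": finger opening in m; "gripper_force": force on a finger pad.
Only numpy, scipy, OpenCV 4.12 (cv2) and the standard library are available. Lean on these libraries where they do the work, as an engineer would, in place of code of your own. Each camera call takes 0.05 s, during which the arm holds its last target. There are 200 camera calls.

## Working session

There is one attempt and no reset: what is moved stays moved. The work goes in short steps, Python scripts to look and compute and a tool call to move; the robot and the scene stay as the last step left them, time stands still between calls to the robot, and variables do not carry over. Pictures are saved under pics/ and viewed, at most 10 in all, crops included, and the job is handed in when it is done.

Besides the shell and the picture viewer there is one more tool, called after "Call:" as name(argument=value, ...) on one line, values as JSON. apply_moves: Moves the arm, as the interface text tells. Its arguments: {"type":"object","properties":{"steps":{"type":"array"},"grip_force":{"type":"number"}},"required":["steps"]}

```bash
mkdir -p pics; cat > h.py <<'E'
import numpy as np, cv2
from plant import robot, eyes
def ray(cam,uv):
    c=eyes.calibration(cam);K,R,t=map(np.array,(c["K"],c["R"],c["t"]))
    d=R.T@np.linalg.solve(K,[uv[0],uv[1],1.]);return -R.T@t,d
def atz(cam,uv,z):
    o,d=ray(cam,uv);return o+d*(z-o[2])/d[2]
def proj(cam,X):
    c=eyes.calibration(cam);p=np.array(c["K"])@(np.array(c["R"])@np.array(X)+np.array(c["t"]));return p[:2]/p[2]
E
python3 - <<'E'
from h import *
ims=[]
H={'pivot':.05,'post':.0825,'trigger_pad':.047,'tube':.01,'tapper':0,'beaker':0,'timer':0,'tips':0,'marker':0}
for c in ('side','top'):
    im=eyes.read_camera(c);cv2.imwrite(f'pics/{c}0.png',im[:,:,::-1])
    for k in H:
        for r in eyes.place_of(c,k)[:3]: print(c,k,np.round(r['xy'],1),round(r['conf'],2),np.round(atz(c,r['xy'],H[k]),4))
s=robot.read_state();print(s,robot.grip_point_offset)
E
```

```text
side pivot [257.8 196.1] 0.8 [ 0.5878 -0.0755  0.05  ]
side post [237.9 205.1] 0.65 [0.6126 0.038  0.0825]
side post [329.7 204.4] 0.5 [ 0.3796 -0.027   0.0825]
side trigger_pad [329.4 203.3] 0.74 [ 0.3849 -0.0925  0.047 ]
side trigger_pad [276.5 174.9] 0.47 [ 0.5656 -0.2246  0.047 ]
side tube [280.3 240. ] 0.78 [0.4912 0.0635 0.01  ]
side tapper [260.3 208.6] 0.57 [ 0.5838 -0.0896  0.    ]
side beaker [201.4 190. ] 0.92 [ 0.793  -0.1511  0.    ]
side timer [329.2 200. ] 0.71 [ 0.393  -0.1914  0.    ]
side timer [263.4 208.5] 0.2 [ 0.5751 -0.0925  0.    ]
side tips [270.3 165.4] 0.95 [ 0.6212 -0.3798  0.    ]
side marker [271.6 316.5] 0.86 [0.4546 0.3221 0.    ]
top pivot [281.3 198.4] 0.86 [ 0.5877 -0.094   0.05  ]
top post [227.6 190.7] 0.56 [0.6068 0.0574 0.0825]
top trigger_pad [327.  206.5] 0.74 [ 0.5657 -0.2252  0.047 ]
top tube [214.9 234.2] 0.73 [0.4824 0.0987 0.01  ]
top tube [249.7 185.1] 0.52 [ 0.6278 -0.0022  0.01  ]
top tapper [280.3 199.4] 0.88 [ 0.5866 -0.0932  0.    ]
top tapper [279.3 196.3] 0.48 [ 0.5958 -0.0901  0.    ]
top beaker [299.7 126.8] 0.76 [ 0.8046 -0.149
[... 285 characters left out ...]
t': 1.0, 'q': array([ 1.12163511e+00,  1.30386596e-01,  1.48819704e+00,  1.19802061e-06,
        1.52299597e+00, -8.54179434e-02]), 'dq': array([ 2.61114162e-04,  1.21020761e-03,  1.15879758e-03,  8.78075745e-04,
       -8.30868859e-04, -2.28890537e-05]), 'joint_torque': array([-2.46503969e-04, -5.59777844e+01, -4.92071664e+01,  7.68647273e-02,
        2.23086798e-02,  2.37334496e-05]), 'tool_pos': array([0.21345753, 0.56075499, 0.21864486]), 'orientation': array([5.68221597e-01, 3.08977576e+00, 2.02582723e-05]), 'force': array([ 0.67400415, -0.60647883, -0.78132145]), 'wrist_torque': array([ 0.01894393,  0.03288971, -0.01491476]), 'gripper_force': 0.0, 'opening': 0.09321293669358627} 0.0188
```

View pics/top0.png

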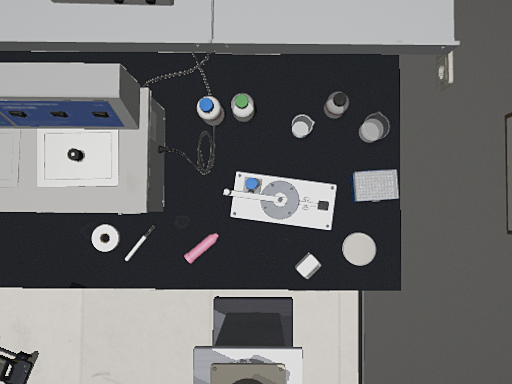

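View pics/side0.png

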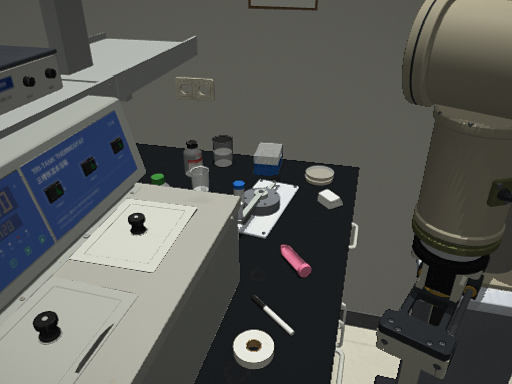

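The top view shows the tapper plate at (283,200). The post is the round arm end at (227,191), the blue-capped tube is at (252,184), and the black pad is at (323,205). For the post, the only rival is the tapper's own hub at (281,199). For the tube, the rivals are the pink one at (201,248) and the blue and green bottle caps at (208,104) and (243,100). For the pad, they are the timer at (308,266) and the plate screws. I'll refine this by fitting the plate and check it in a crop.

```bash
python3 - <<'E'
from h import *
im=cv2.imread('pics/top0.png')
# plate outline rectified to z=10mm plane, 1 mm/px
x0,y0=.45,-.30;W=[(.45,-.3),(.75,-.3),(.75,.12),(.45,.12)]
src=np.float32([proj('top',(*w,.01)) for w in W]);dst=np.float32([[840-(w[1]-y0)*2000,600-(w[0]-x0)*2000] for w in W])
r=cv2.warpPerspective(im,cv2.getPerspectiveTransform(src,dst),(840,600),flags=cv2.INTER_CUBIC)
m=(r.min(2)>100).astype(np.uint8);m=cv2.morphologyEx(m,cv2.MORPH_OPEN,np.ones((35,35)))
c=max(cv2.findContours(m,0,2)[0],key=cv2.contourArea);b=cv2.minAreaRect(c)
ctr=np.array([x0+(600-b[0][1])/2000,y0+(840-b[0][0])/2000]);print('plate',ctr,b)
cv2.drawContours(r,[cv2.boxPoints(b).astype(int)],0,(0,0,255),1)
post=atz('top',(227.6,190.7),.0825);piv=atz('top',(281.3,198.4),.05);pad=atz('top',(327,206.5),.047)
for n,p in (('post',post),('piv',piv),('pad',pad)):
    print(n,p, 'side px',proj('side',p))
    q=atz('top',proj('top',p),.01);cv2.circle(r,(int(840-(q[1]-y0)*2000),int(600-(q[0]-x0)*2000)),5,(0,255,0),1)
print(np.linalg.norm((post-piv)[:2]),np.linalg.norm((pad-piv)[:2]))
d=(post-pad)[:2];print('yaw',-np.arctan2(d[0],d[1]))
cv2.imwrite('pics/crop1.png',cv2.resize(r,(798,570)))
E
```

```text
plate [ 0.5838923  -0.10036154] ((440.72308349609375, 332.21539306640625), (605.2894897460938, 275.85321044921875), 7.125016689300537)
post [0.60677056 0.05735955 0.0825    ] side px [237.88264102 209.14423085]
piv [ 0.58772866 -0.09402625  0.05      ] side px [259.429921   193.02637182]
pad [ 0.5656963  -0.22524434  0.047     ] side px [276.52534739 174.81109619]
0.15257868996797933 0.13305491320655444
yaw -0.14433152842070746
```

View pics/crop1.png

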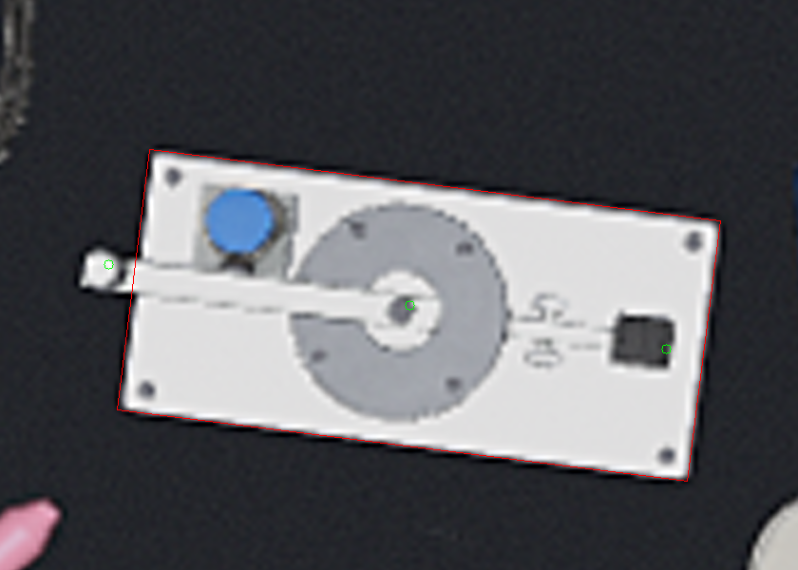

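The crop confirms the choice: post (~103,268), hub (400,311), pad (643,341) and tube (240,221), all on the white plate with yaw about -0.124. The pad network point is about 1 cm off, so I'll use the crop pixels with a parallax correction.

```bash
python3 - <<'E'
from h import *
def f(cx,cy,z):
    cx*=840/798;cy*=600/570
    p=(.45+(600-cy)/2000,-.3+(840-cx)/2000,.01);return atz('top',proj('top',p),z)
print('hub',f(400,312,.044),'pad',f(643,341,.047),'post',f(103,267,.105),'tube',f(240,221,.124))
psi=-.1244;R=np.array([[np.cos(psi),-np.sin(psi)],[np.sin(psi),np.cos(psi)]])
piv=f(400,312,.044)[:2]
for n,v in (('post',(0,.15)),('pad',(0,-.126)),('tube',(.029,.085)),('start',(.05,.15))): print(n,piv+R@v)
print(eyes.calibration('top')['R'],eyes.calibration('top')['t'])
E
```

```text
hub [ 0.58459043 -0.08923059  0.044     ] pad [ 0.56964257 -0.21348255  0.047     ] post [0.60444573 0.05833714 0.105     ] tube [ 0.6255927  -0.00912943  0.124     ]
post [0.60320234 0.05961026]
pad [ 0.56895643 -0.2142569 ]
tube [ 0.62391308 -0.00848575]
start [0.65281596 0.05340629]
[[ 0.00817393 -0.99996551  0.00146914]
 [-0.99877657 -0.00823585 -0.04876005]
 [ 0.04877046 -0.00106878 -0.99880944]] [-0.04580157  0.60339103  1.32321734]
```

Call:
apply_moves(steps=[-0.95,-0.95,0,0,0,0,0,-0.95,-0.95,0,0,0,0,0,-0.95,-0.95,0,0,0,0,0,-0.95,-0.95,0,0,0,0,0,-0.95,-0.95,0,0,0,0,0,-0.95,-0.95,0,0,0,0,0,-0.95,-0.95,0,0,0,0,0,-0.95,-0.95,0,0,0,0,0,-0.95,-0.95,0,0,0,0,0,-0.95,-0.95,0,0,0,0,0,-0.95,-0.95,0,0,0,0,0,-0.95,-0.95,0,0,0,0,0], grip_force=10)

```text
t: 2.0
tool_pos: [0.4119, 0.1176, 0.219]
orientation: [0.568, 3.089, 0.001]
force: [0.8, -0.1, -0.1]
opening: 0.0179
gripper_force: 0.0
```

Call:
apply_moves(steps=[0,0,0,0,0,-0.77,0,0,0,0,0,0,-0.77,0,0,0,0,0,0,-0.76,0,-0.9,-0.126,0.2,0,0,0,0,-0.9,-0.126,0.2,0,0,0,0,-0.9,-0.126,0.2,0,0,0,0,-0.9,-0.126,0.2,0,0,0,0,-0.9,-0.126,0.2,0,0,0,0,-0.9,-0.126,0.2,0,0,0,0,-0.9,-0.126,0.2,0,0,0,0,-0.9,-0.126,0.2,0,0,0,0,-0.9,-0.126,0.2,0,0,0,0])

```text
t: 3.0
tool_pos: [0.6496, 0.0554, 0.1641]
orientation: [-0.193, -3.136, -0.0]
force: [-0.3, 1.1, 0.0]
opening: 0.0009
gripper_force: 0.0
```

```bash
python3 - <<'E'
from h import *
from scipy.spatial.transform import Rotation as Ro
a=eyes.read_camera('top');b=eyes.read_camera('side')
s=robot.read_state();print(s['t'],s['tool_pos'],s['force'],s['opening'],Ro.from_rotvec(s['orientation']).as_matrix().round(3))
out=[]
for c,i in (('top',a),('side',b)):
    u=proj(c,s['tool_pos']).astype(int);print(c,u)
    out.append(cv2.resize(i[u[1]-50:u[1]+70,u[0]-65:u[0]+65,::-1],(390,360),interpolation=2))
cv2.imwrite('pics/c2.png',np.hstack(out))
E
```

```text
3.1 [0.64970579 0.0543824  0.16128106] [-0.76038522 -0.55772037 -0.30833241] 0.00017636431432881328 [[-0.992  0.124 -0.003]
 [ 0.124  0.992 -0.   ]
 [ 0.003 -0.001 -1.   ]]
top [226 172]
side [221 179]
```

View pics/c2.png

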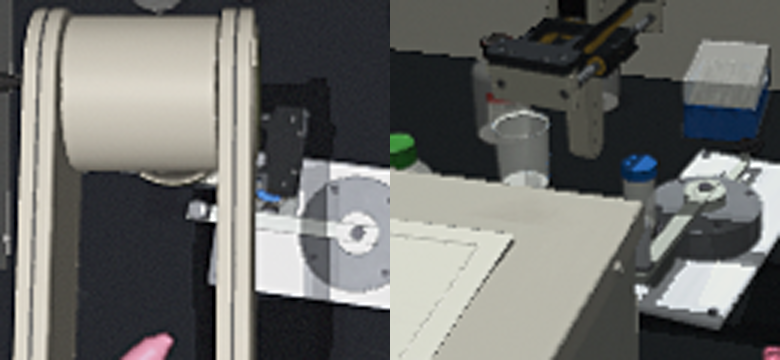

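The crop shows the shut fingers hanging behind the post, clear of the tube. I'll lower them now.

Call:
apply_moves(steps=[0,0,0.7,0,0,0,0,0,0,0.7,0,0,0,0,0,0,0.7,0,0,0,0,0,0,0.7,0,0,0,0,0.3,0,0,0,0,0,0,0.3,0,0,0,0,0,0,0,0,0,0,0,0,0,0,0,0,0,0,0,0])

```text
t: 3.77
tool_pos: [0.6304, 0.0583, 0.0813]
orientation: [0.192, 3.135, 0.0]
force: [-0.6, -0.2, -0.1]
opening: 0.0006
gripper_force: 0.0
```

Call:
apply_moves(steps=[0.1,0,0,0,0,0,0,0,0,0,0,0,0,0,0.1,0,0,0,0,0,0,0,0,0,0,0,0,0])

```text
t: 4.1
tool_pos: [0.6245, 0.0589, 0.0809]
orientation: [0.193, 3.135, 0.0]
force: [0.1, 0.7, -0.4]
opening: 0.0006
gripper_force: 0.0
```

Call:
apply_moves(steps=[0.1,0,0,0,0,0,0,0,0,0,0,0,0,0,0.1,0,0,0,0,0,0,0,0,0,0,0,0,0])

```text
t: 4.43
tool_pos: [0.6193, 0.0594, 0.0807]
orientation: [0.193, 3.134, -0.0]
force: [6.2, -0.2, -4.3]
opening: 0.0005
gripper_force: 3.0
```

Call:
apply_moves(steps=[0.2,0.017,0,0,0,-0.382,0,0.2,0.017,0,0,0,-0.382,0,0.2,0.017,0,0,0,-0.382,0,0.2,0.017,0,0,0,-0.382,0,0.2,0.017,0,0,0,-0.382,0,0.2,0.017,0,0,0,-0.382,0,0,0,0,0,0,0,0])

```text
t: 5.02
tool_pos: [0.5833, 0.0633, 0.0809]
orientation: [-0.188, 3.133, -0.0]
force: [7.2, -0.3, -5.6]
opening: 0.0008
gripper_force: 3.6
```

```bash
cat > st.py <<'E'
from h import *
from scipy.spatial.transform import Rotation as Ro
s=robot.read_state();M=Ro.from_rotvec(s['orientation']).as_matrix()
piv=np.array([.5846,-.0892]);v=s['tool_pos'][:2]-piv
phi=np.arctan2(-M[0,1],M[1,1])
print(s['t'],'tool theta',phi+.1244,'tool-frame r',M[:2,:2].T@v,'z',s['tool_pos'][2],'F tool',(M.T@s['force']).round(2),'M',M[:,2].round(3))
# arm theta from contact offset 16+? mm
rel=M[:2,:2].T@v; a=rel[0]+.016; print('arm theta',phi+.1244+np.arcsin(a/.15)*1.0)
E
sed -i 's/np.arcsin(a/np.arcsin(a/' st.py; python3 st.py
```

```text
5.0167 tool theta 0.24409562512154492 tool-frame r [-0.01695835  0.15160854] z 0.08091033571595002 F tool [-7.07 -1.14  5.59] M [ 0.003 -0.    -1.   ]
arm theta 0.23770660109901537
```

Call:
apply_moves(steps=[0.2,0.017,0,0,0,-0.382,0,0.2,0.017,0,0,0,-0.382,0,0.2,0.017,0,0,0,-0.382,0,0.2,0.017,0,0,0,-0.382,0,0.2,0.017,0,0,0,-0.382,0,0.2,0.017,0,0,0,-0.382,0,0.2,0.017,0,0,0,-0.382,0,0.2,0.017,0,0,0,-0.382,0,0,0,0,0,0,0,0])

```text
t: 5.77
tool_pos: [0.5365, 0.0555, 0.0813]
orientation: [-0.684, 3.062, -0.0]
force: [7.4, 2.1, -3.8]
opening: 0.0008
gripper_force: 3.7
```

```bash
python3 st.py
```

```text
5.7667 tool theta 0.5641505194228531 tool-frame r [-0.01808971  0.15139493] z 0.08131915534409886 F tool [-7.61 -1.3   3.84] M [ 0.004  0.001 -1.   ]
arm theta 0.5502186889465446
```

Call:
apply_moves(steps=[0.133,0.01,0,0,0,-0.255,0,0,0,0,0,0,0,0,0,0,0,0,0,0,0])

```text
t: 6.02
tool_pos: [0.5332, 0.0543, 0.0813]
orientation: [-0.721, 3.054, 0.0]
force: [7.0, 1.9, -2.8]
opening: 0.0006
gripper_force: 3.6
```

Call:
apply_moves(steps=[0.133,0.01,0,0,0,-0.255,0,0,0,0,0,0,0,0,0,0,0,0,0,0,0])

```text
t: 6.27
tool_pos: [0.5295, 0.0529, 0.0813]
orientation: [-0.762, 3.044, 0.0]
force: [7.6, 3.4, -3.9]
opening: 0.0004
gripper_force: 4.0
```

Call:
apply_moves(steps=[0.133,0.01,0,0,0,-0.255,0,0,0,0,0,0,0,0,0,0,0,0,0,0,0])

```text
t: 6.52
tool_pos: [0.5258, 0.0514, 0.0813]
orientation: [-0.803, 3.034, 0.001]
force: [5.9, 3.7, -2.6]
opening: 0.0009
gripper_force: 3.8
```

Call:
apply_moves(steps=[0.133,0.01,0,0,0,-0.255,0,0,0,0,0,0,0,0,0,0,0,0,0,0,0])

```text
t: 6.77
tool_pos: [0.5219, 0.0497, 0.0813]
orientation: [-0.844, 3.023, 0.001]
force: [5.2, 3.6, -1.5]
opening: 0.0005
gripper_force: 3.0
```

```bash
python3 st.py
```

```text
6.7667 tool theta 0.6686184272880866 tool-frame r [-0.0182217   0.15129622] z 0.08125627775521964 F tool [-6.32  0.43  1.47] M [ 0.003  0.001 -1.   ]
arm theta 0.6538065635516528
```

Horizontal force has dropped (8.3 → 6.3 N), so the catch may have taken. I'll test it with a small retreat.

Call:
apply_moves(steps=[-0.1,0,0,0,0,0,0,-0.1,0,0,0,0,0,0,0,0,0,0,0,0,0])

```text
t: 7.02
tool_pos: [0.5279, 0.0528, 0.0813]
orientation: [-0.843, 3.022, -0.0]
force: [8.5, 2.7, -5.3]
opening: 0.0004
gripper_force: 4.6
```

```bash
python3 st.py
```

```text
7.0167 tool theta 0.6684260944029498 tool-frame r [-0.0249632   0.15080326] z 0.08132144082068636 F tool [-8.67 -2.11  5.3 ] M [ 0.004  0.001 -1.   ]
arm theta 0.608635794687761
```

Call:
apply_moves(steps=[0.2,0,0,0,0,0,0,0,0,0,0,0,0,0,0.133,0.01,0,0,0,-0.255,0,0,0,0,0,0,0,0,0,0,0,0,0,0,0])

```text
t: 7.43
tool_pos: [0.5176, 0.0475, 0.0811]
orientation: [-0.884, 3.013, 0.0]
force: [0.5, 2.0, 1.1]
opening: 0.0005
gripper_force: 0.9
```

```bash
python3 st.py
```

```text
7.4333 tool theta 0.6950413330541262 tool-frame r [-0.0174553   0.15121508] z 0.08111101231529033 F tool [-1.48  1.43 -1.05] M [ 0.001  0.001 -1.   ]
arm theta 0.6853391947343752
```

Call:
apply_moves(steps=[-0.1,0,0,0,0,0,0,-0.1,0,0,0,0,0,0,-0.1,0,0,0,0,0,0,0,0,0,0,0,0,0])

```text
t: 7.77
tool_pos: [0.5251, 0.0522, 0.0804]
orientation: [0.884, -3.014, -0.0]
force: [-0.5, -0.0, 0.3]
opening: 0.0005
gripper_force: 0.0
```

```bash
python3 st.py
```

```text
7.7667 tool theta 0.6950634278045611 tool-frame r [-0.02625891  0.15113872] z 0.08044485963485964 F tool [ 0.41  0.22 -0.28] M [-0. -0. -1.]
arm theta 0.6266172607844264
```

Zero force after the retreat, so the catch holds. I'll back off, lift and turn back.

Call:
apply_moves(steps=[-0.4,0,0,0,0,0,0,-0.3,0,0,0,0,0,0,0,0,-0.8,0,0,0,0,0,0,-1,0,0,0,0,0,0,-1,0,0,0,0,0,0,-1,0,0,0,0,0,0,0,0,0,1,0,0,0,0,0,0,1,0,0,0,0,0,0,1,0,0,0,0,0,0,1,0,0,0,0,0,0,1,0,0,0,0,0,0,0.47,0])

```text
t: 8.77
tool_pos: [0.5426, 0.0635, 0.1946]
orientation: [-0.013, -3.141, 0.0]
force: [-0.6, 0.8, 0.0]
opening: 0.0005
gripper_force: 0.0
```

```bash
python3 st.py; python3 - <<'E'
from h import *
from scipy.spatial.transform import Rotation as Ro
a=eyes.read_camera('top');b=eyes.read_camera('side')
s=robot.read_state();M=Ro.from_rotvec(s['orientation']).as_matrix()
print(s['tool_pos'],'to pad in tool frame /30mm',M.T@(np.array([.569,-.214,.15])-s['tool_pos'])/.03)
cv2.imwrite('pics/c3.png',np.hstack([cv2.resize(a[140:260,190:350,::-1],(400,300)),cv2.resize(b[140:260,180:340,::-1],(400,300))]))
E
```

```text
8.7667 tool theta 0.11626536344269403 tool-frame r [0.0432042  0.15233382] z 0.19456765907665294 F tool [ 0.62  0.83 -0.  ] M [-0. -0. -1.]
arm theta 0.5220008787801496
[0.54258737 0.06348235 0.19449605] to pad in tool frame /30mm [-0.90713376 -9.24679433  1.48342391]
```

View pics/c3.png

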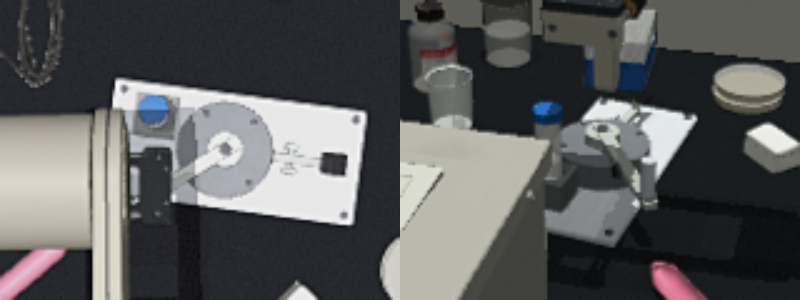

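The arm stays cocked by itself, pointing toward the robot, with the tube upright. Next I go to the pad.

Call:
apply_moves(steps=[-0.08,-0.84,0,0,0,0,0,-0.08,-0.84,0,0,0,0,0,-0.08,-0.84,0,0,0,0,0,-0.08,-0.84,0,0,0,0,0,-0.08,-0.84,0,0,0,0,0,-0.08,-0.84,0,0,0,0,0,-0.08,-0.84,0,0,0,0,0,-0.08,-0.84,0.4,0,0,0,0,-0.08,-0.84,0.7,0,0,0,0,-0.09,-0.84,0.7,0,0,0,0,-0.1,-0.84,0.7,0,0,0,0,0,0,0,0,0,0,0])

```text
t: 9.87
tool_pos: [0.5664, -0.2169, 0.1141]
orientation: [-0.004, -3.135, -0.002]
force: [0.1, -0.1, -0.9]
opening: 0.0001
gripper_force: 0.0
```

Call:
apply_moves(steps=[0,0,0.7,0,0,0,0,0,0,0.5,0,0,0,0,0,0,0.3,0,0,0,0,0,0,0,0,0,0,0,0,0,0,0,0,0,0])

```text
t: 10.28
tool_pos: [0.5691, -0.2134, 0.0746]
orientation: [-0.001, -3.141, -0.001]
force: [-0.0, -0.1, -0.2]
opening: 0.0007
gripper_force: 0.0
```

```bash
python3 - <<'E'
from h import *
b=eyes.read_camera('side');a=eyes.read_camera('top')
s=robot.read_state();print(s['t'],s['tool_pos'],s['force'])
cv2.imwrite('pics/c4.png',np.hstack([cv2.resize(a[140:260,230:390,::-1],(400,300)),cv2.resize(b[130:220,220:340,::-1],(400,300),interpolation=2)]))
E
```

```text
10.3833 [ 0.57008985 -0.21399936  0.07611534] [-0.1406035  -0.05125517  0.82334734]
```

View pics/c4.png

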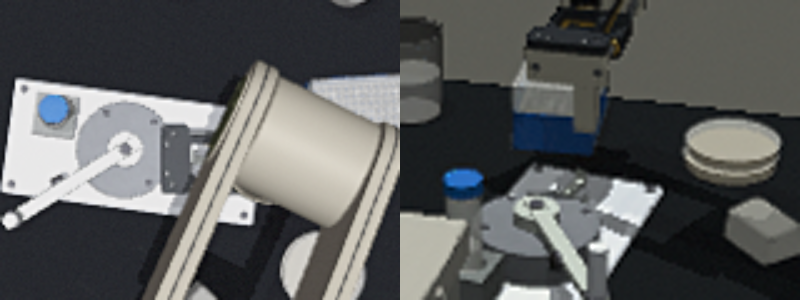

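Call:
apply_moves(steps=[0,0,0.4,0,0,0,0,0,0,0.4,0,0,0,0,0,0,0.1,0,0,0,0,0,0,0.1,0,0,0,0,0,0,0,0,0,0,0])

```text
t: 10.8
tool_pos: [0.5683, -0.2135, 0.0433]
orientation: [-0.003, -3.14, -0.001]
force: [-0.4, 0.3, -0.4]
opening: 0.0001
gripper_force: 0.0
```

Call:
apply_moves(steps=[0,0,0.1,0,0,0,0,0,0,0,0,0,0,0])

```text
t: 10.97
tool_pos: [0.5694, -0.2141, 0.042]
orientation: [0.003, 3.141, -0.0]
force: [-1.6, 0.1, 3.9]
opening: 0.0005
gripper_force: 1.7
```

Call:
apply_moves(steps=[0,0,0.1,0,0,0,0,0,0,0,0,0,0,0])

```text
t: 11.13
tool_pos: [0.5695, -0.2142, 0.0389]
orientation: [0.004, 3.141, -0.001]
force: [0.9, -0.4, 3.2]
opening: 0.0002
gripper_force: 1.6
```

```bash
python3 - <<'E'
from h import *
a=eyes.read_camera('top')
s=robot.read_state();print(s['t'],s['tool_pos'],s['force'])
cv2.imwrite('pics/c5.png',cv2.resize(a[140:260,190:350,::-1],(400,300)))
E
```

```text
11.1833 [ 0.56962621 -0.21419023  0.0390388 ] [-0.80829077  0.11614723  2.98860429]
```

View pics/c5.png

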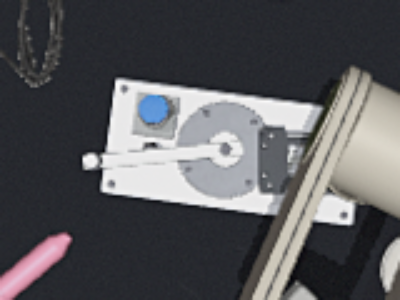

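The arm was caught in mid-swing, post at about (90,160) in the crop. I'll raise the finger and check.

Call:
apply_moves(steps=[0,0,0,0,0,0,0,0,0,0,0,0,0,0,0,0,0,0,0,0,0,0,0,-0.3,0,0,0,0,0,0,-0.8,0,0,0,0,0,0,-1,0,0,0,0,0,0,-1,0,0,0,0,0,0,0,0,0,0,0,0,0,0,0,0,0,0,0,0,0,0,0,0,0])

```text
t: 12.02
tool_pos: [0.5688, -0.2137, 0.1314]
orientation: [-0.003, -3.141, -0.0]
force: [-0.1, 0.2, -0.9]
opening: 0.0005
gripper_force: 0.0
```

```bash
python3 - <<'E'
from h import *
a=eyes.read_camera('top');b=eyes.read_camera('side')
s=robot.read_state();print(s['t'],s['tool_pos'],s['force'])
cv2.imwrite('pics/c6.png',np.hstack([cv2.resize(a[140:260,190:350,::-1],(400,300)),cv2.resize(b[140:260,180:340,::-1],(400,300))]))
E
```

```text
12.1167 [ 0.56803747 -0.21335904  0.12992059] [0.64988018 0.17516839 0.15449299]
```

View pics/c6.png

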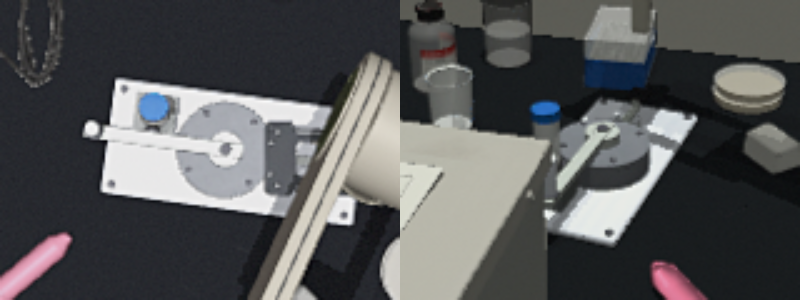

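The arm rests against the upright tube, with the post back at (92,129) in the crop, and the robot is clear of everything.

```bash
python3 -c "
from plant import robot
print(robot.close_job())"
```

```text
the job is handed in; nothing more can be done
None
```

I cocked the arm until it held on its catch, then released it with a light press of about 4 N on the trigger; it snapped back and now rests against the tube, which is still upright in its socket, and the job is handed in (the hand-in returned no verdict).

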